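Square check of a mould insert on the granite plate

TASK

Make the steel mould insert on the granite plate ready for its squareness check: first put the green-marked setting block that stands in front of its blue face back, fully home, into the green-tagged slot of the wooden case. Then stand the engineer's square upright on the plate with the outer edge of its blade flush against the middle of the blue face, square to it, and leave it there: hold it by its stock only, never by the blade, and set both things down rather than drop them. Do not shift the insert, and leave the comparator stand, the weight, the cleaner bottle and the blue block alone.

Things in the scene. Friction and masses are not known exactly. Their poses are not given: they have to be found in the camera images.
- plate: black granite surface plate, fixed, 300 (x) x 400 (y) x 50 mm high. Origin: centre of its underside, on the bench; x and y along its sides; its top is 50 mm above the origin. Insert, square, setting block, comparator, weight and cleaner stand on it.
- insert: steel mould insert, loose, 3 kg, to stay where it is: block 70 (x) x 100 (y) x 60 mm high, with a core 38 x 60 mm on top (71 mm high in all) and two brass nipples on its far side. Origin: centre of its underside, z up. Its long face at x = -35 mm, inked blue, looks to the robot's right (insert x within 0.55 rad of world y).
- insert_face (a point): foot of the middle of the insert's blue face, at plate level; axes as the insert's: x points into the insert, y along the face (which reaches 50 mm to either side), z up. The face lies at x = 0.
- square: engineer's square, upright on the right half of the plate, loose, 280 g (up to a third more or less): dark stock 66 x 20 x 20 mm high, blade rising from its front end. Origin: foot of the blade's outer edge, mid-width; x = 0 is the plane of blade edge and stock end to bring against the face. Stock runs to x = -66 mm, y across it, z up. Starts with x within 0.7 rad of world y.
- stock_grip (a point): middle of the free part of the square's stock (x = -26 to -66 mm), 46 mm behind the square's origin and 10 mm up, axes as the square's; grip across y, 20 mm wide. The centre of mass lies 18 mm ahead of it, 14 mm higher. The blade ahead is so tall that the gripper must lean back from it (towards the square's -x), about 35 degrees, to get down to the stock.
- square_blade: the bright blade of the square, fixed to it: x = -26 to 0 mm, 5 mm thick, from the stock's top (20 mm) up to 100 mm above the plate. Same origin and axes as the square. Not to be gripped.
- blade_edge (a point): point on the blade's outer edge (the plane to bring against the face), 55 mm above the square's origin
- setting_block: steel setting (gauge) block with green marks, upright, loose, 24 x 24 x 70 mm high, 315 g (up to a third more or less). Origin: centre of its underside, z up. Its centre stands 28 to 50 mm in front of the blue face, where the square has to go; its x is within 0.2 rad of the insert's x.
- case: light wooden gauge case, fixed: open tray 38 mm high, x = -42 to 89 mm, 196 mm wide (y); its open lid lies flat beyond (to x = 215 mm, 22 mm high). Origin: on the bench under the middle of a row of four pockets along y, 44 mm apart, each with a colour tag on the robot's side; the order of green, blue, yellow, red changes. Only the blue one is filled.
- green_slot (a point): centre of the floor of the pocket with the green tag; axes as the case's, z up. Pocket 27 x 27 mm (sides along x and y), 22 mm deep, mouth chamfered 2 mm; the block's origin comes to this point when home, either way round. Next pockets 44 mm away along y; along x nothing beside it is taller than 38 mm above the bench.
- blue_block: bystander: gauge block with blue marks, 24 x 24 x 50 mm, standing in the blue pocket, loose. Origin: centre of its underside
- comparator: bystander: dial comparator stand, loose, 1.7 kg: base 60 x 50 x 50 mm, column up to 215 mm, an arm to its own +x at 190 mm with a dial of 56 mm diameter, reaching 113 mm from the origin. Origin: centre of the base's underside. At the far left corner of the plate.
- weight: bystander: round steel weight, 52 mm diameter, 28 mm high, with a hub of 22 mm diameter up to 38 mm, loose. Origin: centre of its underside. On the right half of the plate, nearer or farther than the square.
- cleaner: bystander: white bottle with a blue cap, 44 mm diameter, 110 mm high, loose. Origin: centre of its underside. At the near left corner of the plate.
There are look-alikes about, which are no part of the job. What is shaped like the setting_block but red is not meant.

How it is judged:
By the outcome, as a careful person would: the job done as asked, in the order asked, and still so for the second after the job is handed in, with the robot touching nothing.
It also fails if it takes over 61 s, if anything falls off the work surface, if the arm or the gripper's body presses on something with over 40 N, if the wrist force passes 120 N, or if a joint passes its speed limit or range.

ROBOT

A 6-joint arm with a two-finger parallel gripper is mounted at the origin on the work surface. World frame = base frame: x ahead of the robot, y to its left, z up, the work surface at z = 0. Lengths are in m, angles in degrees, forces in N, time in s.
With the tool pointing down it reaches from about 0.4 to 0.825 m from the base axis. Payload 7 kg.
Tool frame: the origin (TCP) lies at the centre of the arm's flange, where the gripper is bolted on; the fingertips stand 178 mm ahead of it and the grasp point (between the pads) lies 159 mm ahead of it; z points along the fingers, y is the direction in which the jaws open and shut (so a half turn about z gives the same grasp; the last joint's range is limited). The gripper opens to 88 mm and grips with 3 to 60 N. Pads are 19 mm wide; open, the fingers measure 130 mm over their backs; the gripper's body (78 mm by 193 mm) begins 47 mm behind the grasp point.
Start: joints at [84.975, 20.546, 0.682, 0, -70.136, -16.507], TCP at [0.248, 0.628, 0.405] pointing down, gripper open.
Joint ranges: [-176.03, 176.03], [-82.01, 121.73], [-58.28, 71.71], [-173.87, 95.51], [-174.79, -0.11], [-173.66, 173.66]. Speed limits (degrees/s): [136.94, 136.94, 172.46, 180, 180, 180].

INTERFACE

Orientations are given as a 3x3 rotation matrix whose columns are the frame's x, y, z axes.
In Python, from workcell import arm gives the robot as it stands. The module is installed in compiled form; this text tells all that it offers.
- The arm moves only by the shell command python3 -m pendant 'ROWS'. ROWS is a JSON object of lists of equal length, an entry for each row: "delta_pos": the shift along the tool's x, y, z in mm, a list of three; "angular": the turn, a rotation vector about the tool's x, y, z in rad, a list of three; "jaw": the gripper command: -1 is fully open, 1 is shut, values between are in proportion. In form: {"delta_pos": [[x, y, z], ...], "angular": [[rx, ry, rz], ...], "jaw": [jaw, ...]}. A call has 1 to 10 rows; each row shifts and turns the commanded pose from where the row before left it, along the tool's axes as they then stand; what a row does not reach is not made up. A row lasts 1/8 s, in which the tool goes at most 62.5 mm and 10.7 degrees, less where a joint would pass 70% of its speed; a pose out of reach is approached as far as the arm can. A call with a gripper value outside its range is refused whole. The fingers move at their own pace and stop on an object; the grip force is fixed at half the most. Time passes only in rows, so rows that do not move let the fingers close. It gives the time, the measured TCP pose, the force and the opening at its end, in the units of the state.
- arm.read_state(): the state, without advancing time (a new reading comes with each control period).
- arm.grab_frame(name): name is "scene" or "side" or "wrist"; returns (picture, depth): 420x560x3 uint8, red, green, blue; 420x560 float32, m along the optical axis (not along the pixel's ray), 0 where there is no reading.
- arm.calibration(name): a dict with "mtx" (3x3 intrinsics, pixels), "pose" (4x4, takes a point from camera to world coordinates). Camera axes: x right, y down, z forward; pixel columns grow to the right and rows downward; lengths in m; the calibration is good to about 2 mm. A picture is of the moment at which its call begins: read the wrist's pose just before it. calibration takes no time and is no camera call; for the wrist camera it gives the pose at the moment of the call.
- arm.sign_off(): hands the job in, once; it reports no verdict.
The state is a dict: "time": time; "q": joint angles; "joint_vel": joint speeds; "joint_efforts": joint torques, N m; "tool_pos": TCP position; "tool_rot": TCP orientation; "ft_force": force on the tool from outside, world axes, zero at the start; "moment": the same for the moment, N m; "finger_gap": finger opening in m.
Only numpy, scipy, OpenCV 4.12 (cv2) and the standard library are available. Lean on these libraries where they do the work, as an engineer would, in place of code of your own. Each camera call takes 0.05 s, during which the arm holds its last target. There are 200 camera calls.

## Working session

There is one attempt and no reset: what is moved stays moved. The work goes in short steps, Python scripts to look and compute and a shell command to move; the robot and the scene stay as the last step left them, time stands still between calls to the robot, and variables do not carry over. Pictures are saved under pics/ and viewed, about 8 in all and at most 12, crops included, and the job is handed in when it is done.

```bash
mkdir -p pics
cat > h.py <<'E'
import numpy as np, cv2
from workcell import arm
def grab(n,tag):
    c=arm.calibration(n); p,d=arm.grab_frame(n)
    np.savez(f'pics/{tag}.npz',p=p,d=d,K=c['mtx'],T=c['pose']); cv2.imwrite(f'pics/{tag}.png',p[:,:,::-1]); return p,d,c
def cloud(tag):
    z=np.load(f'pics/{tag}.npz'); d=z['d']; K=z['K'];T=z['T']
    v,u=np.mgrid[:d.shape[0],:d.shape[1]]
    P=np.stack([(u-K[0,2])/K[0,0]*d,(v-K[1,2])/K[1,1]*d,d],-1)@T[:3,:3].T+T[:3,3]
    return z['p'],d,P
def state():
    s=arm.read_state(); print('t',s['time'],'pos',np.round(s['tool_pos'],4),'q',np.round(s['q'],1),'F',np.round(s['ft_force'],1),'gap',s['finger_gap']); print(np.round(s['tool_rot'],4)); return s
E
python3 - <<'E'
from h import *
state()
a=grab('scene','s0');b=grab('side','e0')
for c in (a,b): print(np.round(c[2]['mtx'],1),np.round(c[2]['pose'],3))
w=grab('wrist','w0')
E
```

```text
t 0.0 pos [0.2477 0.6277 0.4037] q [ 85.   20.6   0.6  -0.  -70.1 -16.5] F [-0. -0. -0.] gap 0.08755187674648837
[[ 9.302e-01 -3.671e-01 -5.000e-04]
 [-3.671e-01 -9.302e-01 -1.600e-03]
 [ 1.000e-04  1.700e-03 -1.000e+00]]
[[385.5   0.  279. ]
 [  0.  385.5 211.4]
 [  0.    0.    1. ]] [[-0.886  0.346 -0.307  0.734]
 [ 0.463  0.673 -0.577  0.496]
 [ 0.007 -0.654 -0.757  0.648]
 [ 0.     0.     0.     1.   ]]
[[453.6   0.  275.7]
 [  0.  453.6 204.9]
 [  0.    0.    1. ]] [[-0.743 -0.509  0.435  0.1  ]
 [-0.669  0.577 -0.468  0.523]
 [-0.012 -0.639 -0.769  0.793]
 [ 0.     0.     0.     1.   ]]
```

View pics/s0.png

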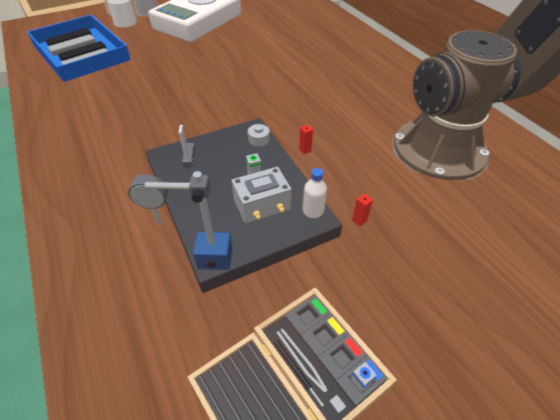

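View pics/e0.png

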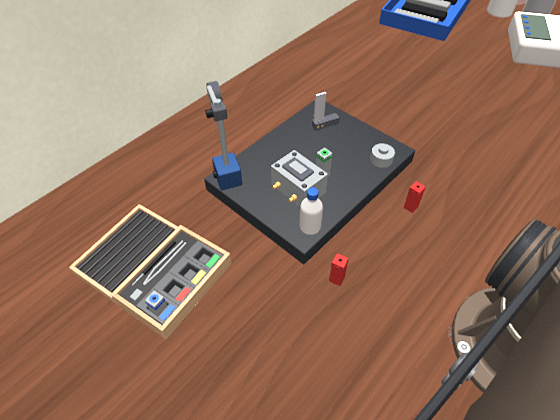

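The scene view shows the plate with the insert at about (262,192), the green block at (254,160), the square at (186,150), and the weight at (259,134). The case's green tag is at (319,306) and it is the end pocket. The side view agrees: block at (325,155), square at (323,115), green tag at (212,262).

```bash
cat > m1.py <<'E'
from h import *
def rect(P): 
    r=cv2.minAreaRect(P[:,:2].astype(np.float32)*1000); return [np.round(x,1) for x in (r[0],r[1],r[2])]
for t in ('s0','e0'):
    p,d,P=cloud(t); ok=d>0
    hsv=cv2.cvtColor(p,cv2.COLOR_RGB2HSV); H,S,V=[hsv[...,i].astype(int) for i in range(3)]
    print('==',t)
    for nm,lo,hi in (('green',40,85),('yellow',24,34),('red',0,5),('blue',100,125)):
        m=((H>=lo)&(H<=hi)&(S>130)&(V>90)).astype(np.uint8)
        n,l,st,c=cv2.connectedComponentsWithStats(m)
        for i in range(1,n):
            if st[i,4]>=(8 if nm=='green' else 40):
                q=P[(l==i)&ok]
                if len(q): print(nm,st[i,4],np.round(c[i]),'med',np.round(np.median(q,0),4),'zmax',np.round(np.percentile(q[:,2],[5,95]),3))
    X,Y,Z=P[...,0],P[...,1],P[...,2]
    # insert faces: z 0.11 top and 0.121 core
    reg=ok&(X>.2)&(X<.75)&(Y>-.3)&(Y<.45)
    for zl,zh,a in ((.105,.1145,'z110'),(.1165,.126,'z121'),(.062,.0725,'stock'),(.08,.148,'blade'),(.044,.055,'plate')):
        m=(reg&(Z>zl)&(Z<zh)).astype(np.uint8)
        n,l,st,c=cv2.connectedComponentsWithStats(m)
        for i in range(1,n):
            if st[i,4]>=40: print(a,st[i,4],np.round(c[i]),rect(P[l==i]),'z',round(float(np.median(Z[l==i])),4))
E
python3 m1.py
```

```text
== s0
green 25 [253. 157.] med [ 0.499  -0.0599  0.121 ] zmax [0.119 0.122]
green 18 [254. 165.] med [ 0.503  -0.049   0.1122] zmax [0.11  0.115]
green 98 [319. 306.] med [0.5251 0.2531 0.037 ] zmax [0.035 0.039]
yellow 119 [335. 326.] med [0.519  0.2965 0.037 ] zmax [0.035 0.039]
red 335 [306. 139.] med [ 0.3209 -0.1423  0.0428] zmax [0.003 0.071]
red 442 [362. 209.] med [0.3362 0.1107 0.0455] zmax [0.001 0.071]
red 131 [353. 347.] med [0.5124 0.3399 0.0372] zmax [0.036 0.039]
blue 2753 [81. 47.] med [ 0.7315 -0.9289  0.0266] zmax [0.003 0.049]
blue 101 [317. 174.] med [0.4316 0.0737 0.1597] zmax [0.15  0.161]
blue 668 [212. 245.] med [0.6527 0.0934 0.1   ] zmax [0.098 0.102]
blue 95 [375. 370.] med [0.5042 0.386  0.0373] zmax [0.036 0.039]
blue 78 [365. 372.] med [0.5301 0.3863 0.065 ] zmax [0.063 0.066]
z110 44 [254. 165.] [array([505.7, -53.3]), array([15.7, 30.8]), np.float64(40.5)] z 0.1094
z110 932 [261. 186.] [array([513.9,   6.6]), array([ 73.2, 100.5]), np.float64(84.0)] z 0.1102
z110 70 [315. 197.] [array([435.4,  83.3]), array([18. , 41.1]), np.float64(59.1)] z 0.1094
z12
[... 3996 characters left out ...]
  8.7]), np.float64(63.4)] z 0.1154
blade 153 [384. 150.] [array([ 426. , -191.1]), array([39.7, 48.3]), np.float64(69.4)] z 0.082
blade 2462 [304. 180.] [array([498.9,  28.6]), array([122.4, 187.8]), np.float64(30.8)] z 0.1114
blade 659 [226. 166.] [array([651.2,  89.6]), array([55.7, 63.5]), np.float64(62.0)] z 0.1007
plate 12117 [312. 172.] [array([540.2, -74.6]), array([403.1, 302.3]), np.float64(88.9)] z 0.0514
plate 48 [414. 196.] [array([ 315.9, -152.6]), array([26.9, 23.8]), np.float64(86.4)] z 0.0491
plate 49 [338. 270.] [array([322.1, 110. ]), array([30. , 14.4]), np.float64(53.0)] z 0.0496
plate 56 [157. 306.] [array([523.9, 390.3]), array([32.6, 17.5]), np.float64(55.6)] z 0.0499
```

View pics/w0.png

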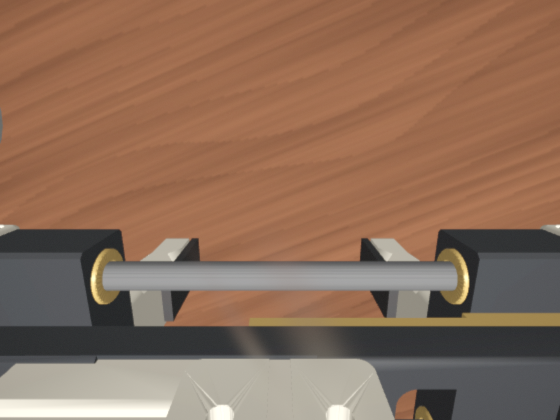

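Depth readings agree with the given sizes. The wrist view shows only bench and the open fingers. Next I work out the comparator arm, the wrist camera mounting and the first move.

```bash
cat >> h.py <<'E'
from scipy.spatial.transform import Rotation as Ro
def rotA(jaw_deg,lean=0):
    "tool down with y axis at angle jaw_deg; lean (deg) = turn about tool y by -lean"
    a=np.radians(jaw_deg); y=np.array([np.cos(a),np.sin(a),0]); z=np.array([0,0,-1.]); x=np.cross(y,z)
    return np.stack([x,y,z],1)@Ro.from_euler('y',-lean,degrees=True).as_matrix()
def plan(grasp,R,n=None,p0=None,R0=None,off=0.159):
    "n equal rows bringing the grasp point to grasp with orientation R"
    s=arm.read_state(); p0=np.array(s['tool_pos']) if p0 is None else p0; R0=np.array(s['tool_rot']) if R0 is None else R0
    p1=np.array(grasp)-R[:,2]*off
    w=Ro.from_matrix(R0.T@R).as_rotvec()
    if n is None: n=int(max(np.ceil(np.linalg.norm(p1-p0)/.045),np.ceil(np.degrees(np.linalg.norm(w))/8.5),1))
    E=Ro.from_rotvec(w/n).as_matrix(); M=sum(np.linalg.matrix_power(E,k) for k in range(n))
    d=np.linalg.solve(R0@M,p1-p0)*1000
    print('rows',n,'delta',np.round(d,1).tolist(),'ang',np.round(w/n,4).tolist(),'target TCP',np.round(p1,4)); return p1,R
E
python3 - <<'E'
from h import *
for t in ('s0','e0'):
    p,d,P=cloud(t); X,Y,Z=P[...,0],P[...,1],P[...,2]
    m=(d>0)&(Z>.18)&(X>.45)&(X<.85)&(Y>-.15)&(Y<.3); q=P[m]; print(t,len(q),q.min(0),q.max(0))
    q=P[m&(Z>.22)]; print(np.round(np.percentile(q,[2,50,98],axis=0),3))
s=state(); T=np.eye(4); T[:3,:3]=s['tool_rot'];T[:3,3]=s['tool_pos']
print(np.round(np.linalg.inv(T)@arm.calibration('wrist')['pose'],3)); print(arm.calibration('wrist')['mtx'])
plan([.4995,-.10,.22],rotA(-186.5))
E
```

```text
s0 1846 [0.63382488 0.01800704 0.18030975] [0.74805265 0.11348371 0.26628732]
[[0.638 0.029 0.222]
 [0.691 0.068 0.242]
 [0.74  0.11  0.265]]
e0 683 [0.63344548 0.02164876 0.18002189] [0.74490533 0.11198807 0.26874109]
[[0.636 0.03  0.224]
 [0.655 0.085 0.244]
 [0.729 0.108 0.267]]
t 0.15 pos [0.2477 0.6278 0.4039] q [ 85.   20.6   0.6  -0.  -70.1 -16.5] F [ 0.3 -0.6 -0.3] gap 0.08772310026920181
[[ 9.302e-01 -3.670e-01 -3.000e-04]
 [-3.670e-01 -9.302e-01 -1.200e-03]
 [ 1.000e-04  1.200e-03 -1.000e+00]]
[[-0.001 -0.967 -0.254  0.069]
 [ 1.    -0.001  0.001  0.   ]
 [-0.002 -0.254  0.967  0.019]
 [ 0.     0.     0.     1.   ]]
[[310.77446987   0.         279.42467283]
 [  0.         310.77446987 207.37488159]
 [  0.           0.           1.        ]]
rows 18 delta [44.6, 11.1, 1.4] ang [0.0001, -0.0001, 0.0727] target TCP [ 0.4995 -0.1     0.379 ]
```

```bash
python3 -m pendant '{"delta_pos":[[44.6,11.1,-1.6],[44.6,11.1,-1.6],[44.6,11.1,-1.6],[44.6,11.1,-1.6],[44.6,11.1,-1.6],[44.6,11.1,-1.6],[44.6,11.1,-1.6],[44.6,11.1,-1.6],[44.6,11.1,-1.6],[44.6,11.1,-1.6]],"angular":[[0,0,0.0727],[0,0,0.0727],[0,0,0.0727],[0,0,0.0727],[0,0,0.0727],[0,0,0.0727],[0,0,0.0727],[0,0,0.0727],[0,0,0.0727],[0,0,0.0727]],"jaw":[-1,-1,-1,-1,-1,-1,-1,-1,-1,-1]}' && python3 -m pendant '{"delta_pos":[[44.6,11.1,-1.6],[44.6,11.1,-1.6],[44.6,11.1,-1.6],[44.6,11.1,-1.6],[44.6,11.1,-1.6],[44.6,11.1,-1.6],[44.6,11.1,-1.6],[44.6,11.1,-1.6],[0,0,0]],"angular":[[0,0,0.0727],[0,0,0.0727],[0,0,0.0727],[0,0,0.0727],[0,0,0.0727],[0,0,0.0727],[0,0,0.0727],[0,0,0.0727],[0,0,0]],"jaw":[-1,-1,-1,-1,-1,-1,-1,-1,-1]}'
python3 - <<'E'
from h import *
state(); grab('wrist','w1')
E
```

```text
time: 1.4
tool_pos: [0.5108, 0.2615, 0.4204]
tool_rot: [[0.449, -0.894, -0.0], [-0.894, -0.449, -0.0], [0.0, 0.0, -1.0]]
ft_force: [0.8, -0.4, 0.1]
finger_gap: 0.0879
time: 2.52
tool_pos: [0.4984, -0.1017, 0.4336]
tool_rot: [[-0.117, -0.993, -0.0], [-0.993, 0.117, -0.0], [0.0, 0.0, -1.0]]
ft_force: [0.6, 1.1, -0.1]
finger_gap: 0.0877
t 2.525 pos [ 0.4984 -0.1017  0.4336] q [ 10.6   3.6 -17.3   0.  -69.1 -17.4] F [ 0.6  1.1 -0.1] gap 0.08773390339240535
[[-1.175e-01 -9.931e-01 -1.000e-04]
 [-9.931e-01  1.175e-01 -1.000e-04]
 [ 1.000e-04  1.000e-04 -1.000e+00]]
```

View pics/w1.png

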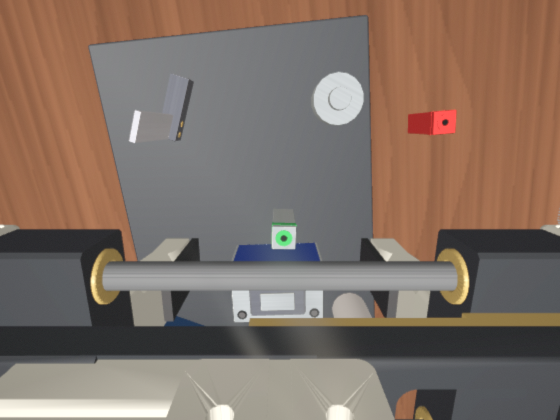

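The wrist view shows the block top at (284,237), the blue face edge along (236–320, 245), the square at (165,110) and the weight at (338,98). I measure the block, blue face and square from this view's depth.

```bash
cat > m2.py <<'E'
from h import *
def meas(t):
    p,d,P=cloud(t); ok=d>0; X,Y,Z=P[...,0],P[...,1],P[...,2]
    hsv=cv2.cvtColor(p,cv2.COLOR_RGB2HSV); H,S,V=[hsv[...,i].astype(int) for i in range(3)]
    rows=np.arange(420)[:,None]*np.ones((1,560))
    b=ok&(H>105)&(H<130)&(S>120)&(Z>.055)&(Z<.108)&(abs(X-.513)<.06)&(Y<.0)&(Y>-.05)
    q=P[b]; print('blue face n',len(q))
    if len(q)>20:
        c=np.median(q,0); 
        for _ in range(3):
            A=np.c_[q[:,0]-c[0],np.ones(len(q))]; k,_,_,_=np.linalg.lstsq(A,q[:,1]-c[1],rcond=None)
            r=q[:,1]-c[1]-A@k; q=q[abs(r)<2.5*max(r.std(),3e-4)]
        print('face slope deg',np.degrees(np.arctan(k[0])),'xrange',np.percentile(q[:,0],[1,99]),'y at x=.512',c[1]+k[1]+k[0]*(.512-c[0]),'res',r.std(),'z',np.percentile(q[:,2],[2,98]))
    for zl,zh,a in ((.116,.125,'blocktop'),(.105,.1145,'insert'),(.066,.0735,'stock'),(.135,.155,'bladetop'),(.08,.155,'blade'),(.084,.092,'weight hub')):
        m=(ok&(rows<325)&(Z>zl)&(Z<zh)&(X>.38)&(X<.7)&(Y<.07)&(Y>-.3)).astype(np.uint8)
        n,l,st,c=cv2.connectedComponentsWithStats(m)
        for i in range(1,n):
            if st[i,4]>=40:
                r=cv2.minAreaRect(P[l==i][:,:2].astype(np.float32)*1000); print(a,st[i,4],np.round(c[i]),np.round(r[0],1),np.round(r[1],1),round(r[2],1),'z',round(float(np.median(Z[l==i])),4))
if __name__=='__main__':
    import sys; meas(sys.argv[1])
E
python3 m2.py w1
```

```text
blue face n 775
face slope deg -4.94293986250694 xrange [0.46594105 0.55720957] y at x=.512 -0.030957486365774122 res 0.00029269512242075354 z [0.05692819 0.10367   ]
blocktop 108 [152. 127.] [ 607.2 -183. ] [26.2  3.4] 71.5 z 0.1206
blocktop 564 [283. 237.] [499.7 -62.5] [24.8 23.5] 83.1 z 0.1213
blocktop 1341 [277. 303.] [515.2  11.9] [30.8 60.1] 84.1 z 0.1198
insert 104 [157. 127.] [ 607.1 -183. ] [25.8  2.5] 69.2 z 0.1098
insert 63 [284. 223.] [498.4 -73.8] [ 1.1 23.5] 81.2 z 0.1106
insert 1139 [276. 306.] [516.2  20.6] [38.6 99.9] 83.0 z 0.1112
stock 1055 [175. 102.] [ 601. -202.] [66.  20.7] 65.5 z 0.0713
stock 102 [256. 249.] [530.8 -32.6] [ 1.4 59.4] 85.5 z 0.0707
stock 50 [307. 247.] [475.8 -27.9] [ 1.4 27.3] 83.9 z 0.0703
stock 112 [346. 303.] [430.5  54.5] [41.8 16.4] 6.2 z 0.07
stock 40 [171. 323.] [655.2  54.4] [ 2.7 16.4] 63.4 z 0.0694
bladetop 446 [139. 126.] [ 608.9 -183.7] [25.9  6.1] 65.7 z 0.1497
blade 501 [338.  98.] [ 430.6 -190.9] [26.3 33. ] 61.2 z 0.0891
blade 1060 [149. 126.] [ 608.9 -183.6] [26.2  6.1] 65.7 z 0.1294
blade 787 [283. 232.] [499.7 -62.5] [24.7 23.7] 82.9 z 0.1209
blade 781 [279. 256.] [511.5 -30.9] [ 2.3 99.3] 85.0 z 0.0928
blade 2487 [276. 304.] [516.   16.3] [42.3 99.9] 87.0 z 0.1182
blade 379 [353. 312.] [428.5  53.9] [15.8 41.3] 89.0 z 0.0922
weight hub 408 [340.  98.] [ 428.6 -189.7] [20.8 21. ] 83.8 z 0.0894
weight hub 72 [165. 126.] [ 607.  -183.1] [25.6  1.8] 68.4 z 0.0881
weight hub 49 [283. 217.] [498.  -73.8] [ 0.9 23.1] 81.6 z 0.0882
weight hub 246 [276. 254.] [511.1 -30.8] [ 1.7 98.4] 85.0 z 0.0883
weight hub 126 [352. 310.] [427.8  53.5] [15.1 40.4] 87.1 z 0.0878
```

Run:
```python
from h import *
p,R=plan([.4997,-.0625,.20],rotA(173)); plan([.4997,-.0625,.10],rotA(173),p0=p,R0=R)
```

```text
rows 2 delta [-19.0, 1.8, 37.2] ang [-0.0, 0.0001, 0.0031] target TCP [ 0.4997 -0.0625  0.359 ]
rows 3 delta [-0.0, -0.0, 33.3] ang [0.0, 0.0, 0.0] target TCP [ 0.4997 -0.0625  0.259 ]
```

```bash
python3 -m pendant '{"delta_pos":[[-19,1.8,37.2],[-19,1.8,37.2],[0,0,25],[0,0,25],[0,0,25],[0,0,15],[0,0,10],[0,0,0]],"angular":[[0,0,0.003],[0,0,0.003],[0,0,0],[0,0,0],[0,0,0],[0,0,0],[0,0,0],[0,0,0]],"jaw":[-1,-1,-1,-1,-1,-1,-1,-1]}' && python3 -m pendant '{"delta_pos":[[0,0,0],[0,0,0],[0,0,0],[0,0,0],[0,0,0],[0,0,0],[0,0,0]],"angular":[[0,0,0],[0,0,0],[0,0,0],[0,0,0],[0,0,0],[0,0,0],[0,0,0]],"jaw":[0.3,0.3,0.5,1,1,1,1]}'
```

```text
time: 3.58
tool_pos: [0.5003, -0.0611, 0.2587]
tool_rot: [[-0.119, -0.993, -0.001], [-0.993, 0.119, -0.0], [0.0, 0.001, -1.0]]
ft_force: [-0.8, 0.5, -0.3]
finger_gap: 0.0875
time: 4.45
tool_pos: [0.5002, -0.0614, 0.259]
tool_rot: [[-0.119, -0.993, -0.0], [-0.993, 0.119, -0.0], [0.0, 0.0, -1.0]]
ft_force: [1.8, 0.9, 0.3]
finger_gap: 0.0238
```

Gripped (gap 23.8 mm). Lifting and carrying to a viewpoint past the green slot.

Run:
```python
from h import *
p,R=plan([.5002,-.0614,.255],rotA(173.2)); plan([.54,.31,.25],rotA(188.8),p0=p,R0=R)
```

```text
rows 4 delta [0.0, -0.0, -38.7] ang [0.0001, -0.0, -0.0002] target TCP [ 0.5002 -0.0614  0.414 ]
rows 9 delta [-41.4, -4.5, 0.6] ang [0.0, 0.0, -0.0303] target TCP [0.54  0.31  0.409]
```

```bash
python3 -m pendant '{"delta_pos":[[0,0,-10],[0,0,-25],[0,0,-40],[0,0,-40],[0,0,-40]],"angular":[[0,0,0],[0,0,0],[0,0,0],[0,0,0],[0,0,0]],"jaw":[1,1,1,1,1]}' && python3 -m pendant '{"delta_pos":[[-41.4,-4.5,0.6],[-41.4,-4.5,0.6],[-41.4,-4.5,0.6],[-41.4,-4.5,0.6],[-41.4,-4.5,0.6],[-41.4,-4.5,0.6],[-41.4,-4.5,0.6],[-41.4,-4.5,0.6],[-41.4,-4.5,0.6],[0,0,0]],"angular":[[0,0,-0.0303],[0,0,-0.0303],[0,0,-0.0303],[0,0,-0.0303],[0,0,-0.0303],[0,0,-0.0303],[0,0,-0.0303],[0,0,-0.0303],[0,0,-0.0303],[0,0,0]],"jaw":[1,1,1,1,1,1,1,1,1,1]}'
python3 - <<'E'
from h import *
state(); grab('wrist','w2')
E
```

```text
time: 5.08
tool_pos: [0.4998, -0.0614, 0.4159]
tool_rot: [[-0.119, -0.993, 0.0], [-0.993, 0.119, 0.0], [-0.0, -0.0, -1.0]]
ft_force: [0.5, 0.6, -1.8]
finger_gap: 0.0238
time: 6.32
tool_pos: [0.5396, 0.3127, 0.4082]
tool_rot: [[0.155, -0.988, -0.001], [-0.988, -0.155, -0.0], [0.0, 0.001, -1.0]]
ft_force: [-0.2, -1.0, -2.1]
finger_gap: 0.024
t 6.325 pos [0.5396 0.3127 0.4082] q [ 48.   15.7  -5.8  -0.  -68.6 -39.1] F [-0.2 -1.  -2.1] gap 0.024015642446921413
[[ 1.553e-01 -9.879e-01 -8.000e-04]
 [-9.879e-01 -1.553e-01 -4.000e-04]
 [ 3.000e-04  9.000e-04 -1.000e+00]]
```

View pics/w2.png

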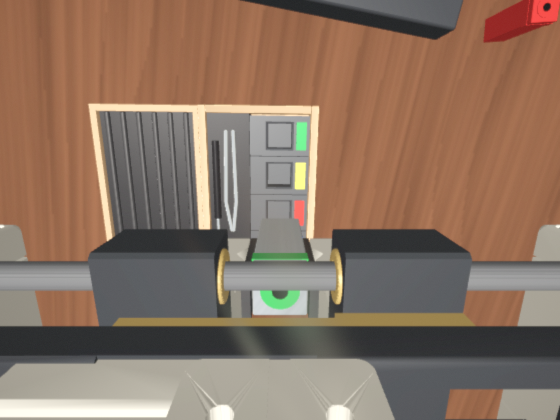

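The green pocket is at about (279,135) beside its tag at (301,136), and the held block is in the middle at (280,250). I measure the pocket and the block in the hand.

Run:
```python
from h import *
p,d,P=cloud('w2'); ok=d>0; X,Y,Z=P[...,0],P[...,1],P[...,2]
# pocket: pixels deeper than case top around (279,135)
sub=(slice(112,160),slice(255,312))
print('pocket Z row135',np.round(Z[135,258:312:3]*1000).astype(int)); print('col279',np.round(Z[112:160:3,279]*1000).astype(int))
for zz in (.030,.0345):
  m=np.zeros(d.shape,np.uint8); m[112:158,256:294]=(Z[112:158,256:294]<zz)
  n,l,st,c=cv2.connectedComponentsWithStats(m); i=1+np.argmax(st[1:,4]); r=cv2.minAreaRect(np.argwhere(l==i)[:,::-1].astype(np.float32)); print(zz,st[i],c[i],r)
  # rays of component outline to plane z=0.038
z=np.load('pics/w2.npz');K=z['K'];T=z['T']
def ray(uv,h):
    uv=np.atleast_2d(uv); D=np.c_[(uv[:,0]-K[0,2])/K[0,0],(uv[:,1]-K[1,2])/K[1,1],np.ones(len(uv))]@T[:3,:3].T
    return T[:3,3]+D*((h-T[2,3])/D[:,2])[:,None]
# floor: visible floor pixels
m=np.zeros(d.shape,bool); m[112:158,256:294]=True
f=m&(Z<.019)&ok; r=cv2.minAreaRect(P[f][:,:2].astype(np.float32)*1000); print('floor',f.sum(),r,np.median(Z[f]))
# rim: pocket opening (Z<0.035) outer extents, cast onto mouth
q=ray(np.argwhere(l==i)[:,::-1],.037); r=cv2.minAreaRect(q[:,:2].astype(np.float32)*1000); print('mouth',r)
s=np.array([np.load('pics/w2.npz')['T'][:3,3]]);print('cam',s)
# held block
TT=np.eye(4); TT[:3,:3]=arm.read_state()['tool_rot']; TT[:3,3]=arm.read_state()['tool_pos']
Q=(P-TT[:3,3])@TT[:3,:3]; 
b=ok&(Z>.15)&(abs(Q[...,1])<.016)&(Q[...,0]>-.03)&(Q[...,0]<.03)&(Q[...,2]>.125)&(Q[...,2]<.25)
rows=np.arange(420)[:,None]*np.ones((1,560)); b&=(rows<262)&(rows>200)
q=Q[b]; print('front face n',len(q))
for lo in np.arange(.15,.215,.01):
    s=q[(q[:,2]>lo)&(q[:,2]<lo+.01)]
    if len(s)>10: print(round(lo,3),len(s),'y',np.round(np.percentile(s[:,1],[1,99])*1000,1),'x',np.round(np.percentile(s[:,0],[10,50,90])*1000,1))
print('bottom z tool',np.percentile(q[:,2],[98,99.5]))
fr=q[(q[:,0]>.008)]; print('yaw slope deg',np.degrees(np.polyfit(fr[:,1],fr[:,0],1)[0]),'tilt slope x vs z deg',np.degrees(np.polyfit(fr[:,2],fr[:,0],1)[0]))
```

```text
pocket Z row135 [38 37 39 35 16 15 16 14 17 15 15 22 37 38 38 38 39 38]
col279 [ 38   8  38  36  15  15  14  16 390  15  14  14  34  37  35  38]
0.03 [268 124  24  24 571] [279.45709282 135.49737303] ((279.5, 135.5), (23.0, 23.0), 90.0)
0.0345 [267 123  25  26 593] [279.49072513 135.69477234] ((279.0, 135.5), (25.0, 24.0), 90.0)
floor 624 ((555.7830200195312, 250.54246520996094), (43.687767028808594, 37.58409881591797), 8.138121604919434) 0.015237601358419561
mouth ((549.4840698242188, 254.80728149414062), (26.727401733398438, 26.949092864990234), 8.898633003234863)
cam [[0.55113105 0.24502172 0.3895956 ]]
front face n 2315
0.15 507 y [-15.7  15.9] x [ 8.9 11.3 11.7]
0.16 440 y [-15.6  15.7] x [ 9.  11.3 11.7]
0.17 346 y [-15.5  14.6] x [ 9.1 11.3 11.6]
0.18 237 y [-12.5  10.6] x [11.  11.3 11.6]
0.19 198 y [-12.5  10.4] x [11.1 11.3 11.5]
0.2 135 y [-12.4  10.5] x [11.  11.2 11.5]
bottom z tool [0.20488202 0.20705049]
yaw slope deg -0.7392127056582698 tilt slope x vs z deg -0.049119011425337894
```

Run:
```python
from h import *
plan([.5492,.2545,.105],rotA(188.9),n=5)
```

```text
rows 5 delta [11.5, -0.2, 28.9] ang [0.0002, -0.0001, -0.0001] target TCP [0.5492 0.2545 0.264 ]
```

```bash
python3 -m pendant '{"delta_pos":[[16,-0.2,20],[16,-0.2,30],[16,-0.2,40],[9.5,-0.2,34.5],[0,-0.2,20],[0,0,0]],"angular":[[0,0,0],[0,0,0],[0,0,0],[0,0,0],[0,0,0],[0,0,0]],"jaw":[1,1,1,1,1,1]}'
python3 - <<'E'
from h import *
state(); plan([.5492,.2545,.09],rotA(188.9),n=1); grab('side','e1'); grab('scene','s1')
p=cv2.imread('pics/s1.png')[230:350,250:400]; q=cv2.imread('pics/e1.png')[190:310,130:280]
cv2.imwrite('pics/c1.png',cv2.resize(np.hstack([p,q]),None,fx=2.6,fy=2.6,interpolation=cv2.INTER_CUBIC))
E
```

```text
time: 7.12
tool_pos: [0.5493, 0.2522, 0.263]
tool_rot: [[0.151, -0.989, -0.003], [-0.989, -0.151, -0.002], [0.002, 0.003, -1.0]]
ft_force: [-0.2, -0.5, -2.3]
finger_gap: 0.0237
t 7.125 pos [0.5493 0.2522 0.263 ] q [ 43.2  21.2 -18.6  -0.  -50.4 -34.5] F [-0.2 -0.5 -2.3] gap 0.02369595115765653
[[ 0.1511 -0.9885 -0.0026]
 [-0.9885 -0.1511 -0.0022]
 [ 0.0017  0.0029 -1.    ]]
rows 1 delta [-2.4, -0.2, 14.0] ang [0.0029, -0.0017, -0.0037] target TCP [0.5492 0.2545 0.249 ]
```

View pics/c1.png

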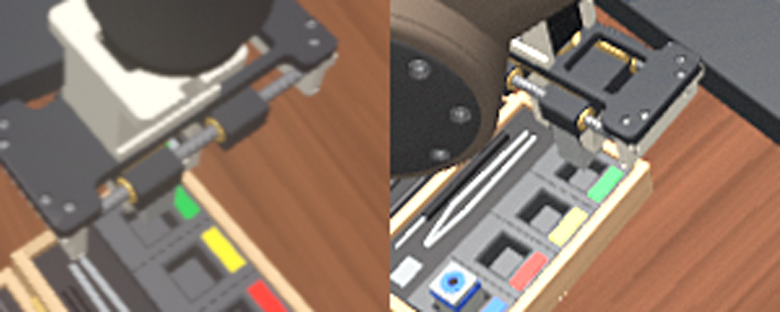

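The crops show the block hanging just above the green pocket. The tool may still be settling, so I re-read before going in.

Run:
```python
from h import *
state(); plan([.5492,.2545,.093],rotA(188.9),n=1)
```

```text
t 7.225 pos [0.5501 0.2533 0.2652] q [ 43.2  21.1 -18.4   0.  -50.4 -34.5] F [ 0.3  0.3 -1.9] gap 0.02378368337112006
[[ 1.522e-01 -9.883e-01  8.000e-04]
 [-9.883e-01 -1.522e-01  3.000e-04]
 [-2.000e-04 -9.000e-04 -1.000e+00]]
rows 1 delta [-1.3, 0.7, 13.2] ang [-0.0009, 0.0002, -0.0025] target TCP [0.5492 0.2545 0.252 ]
```

```bash
python3 -m pendant '{"delta_pos":[[-1,0.6,0],[0,0,6],[0,0,6],[0,0,0],[0,0,0]],"angular":[[0,0,-0.002],[0,0,0],[0,0,0],[0,0,0],[0,0,0]],"jaw":[1,1,1,1,1]}' && python3 -m pendant '{"delta_pos":[[0,0,4],[0,0,4],[0,0,4],[0,0,0]],"angular":[[0,0,0],[0,0,0],[0,0,0],[0,0,0]],"jaw":[1,1,1,1]}'
```

```text
time: 7.85
tool_pos: [0.5491, 0.2545, 0.2521]
tool_rot: [[0.155, -0.988, -0.0], [-0.988, -0.155, -0.0], [0.0, 0.0, -1.0]]
ft_force: [-0.3, 0.5, -2.8]
finger_gap: 0.0242
time: 8.35
tool_pos: [0.5489, 0.2544, 0.2397]
tool_rot: [[0.154, -0.988, -0.001], [-0.988, -0.154, -0.0], [0.0, 0.001, -1.0]]
ft_force: [-0.6, -0.4, -2.2]
finger_gap: 0.0239
```

The block has entered the pocket with no contact force. Continuing to the floor.

```bash
python3 -m pendant '{"delta_pos":[[0,0,4],[0,0,4],[0,0,4],[0,0,0]],"angular":[[0,0,0],[0,0,0],[0,0,0],[0,0,0]],"jaw":[1,1,1,1]}' && python3 -m pendant '{"delta_pos":[[0,0,1.5],[0,0,1.5],[0,0,0],[0,0,0]],"angular":[[0,0,0],[0,0,0],[0,0,0],[0,0,0]],"jaw":[1,1,1,1]}'
```

```text
time: 8.85
tool_pos: [0.5489, 0.2544, 0.2277]
tool_rot: [[0.154, -0.988, -0.0], [-0.988, -0.154, -0.0], [0.0, 0.0, -1.0]]
ft_force: [-0.2, -0.5, -1.8]
finger_gap: 0.0232
time: 9.35
tool_pos: [0.549, 0.2544, 0.2252]
tool_rot: [[0.155, -0.988, 0.0], [-0.988, -0.155, 0.0], [-0.0, -0.0, -1.0]]
ft_force: [0.3, 0.1, -2.4]
finger_gap: 0.0237
```

```bash
python3 -m pendant '{"delta_pos":[[0,0,0.8],[0,0,0.8],[0,0,0],[0,0,0]],"angular":[[0,0,0],[0,0,0],[0,0,0],[0,0,0]],"jaw":[1,1,1,1]}'
```

```text
time: 9.85
tool_pos: [0.549, 0.2544, 0.2236]
tool_rot: [[0.154, -0.988, -0.0], [-0.988, -0.154, -0.0], [0.0, 0.0, -1.0]]
ft_force: [-0.1, 0.2, -2.4]
finger_gap: 0.024
```

```bash
python3 -m pendant '{"delta_pos":[[0,0,0.7],[0,0,0.7],[0,0,0],[0,0,0]],"angular":[[0,0,0],[0,0,0],[0,0,0],[0,0,0]],"jaw":[1,1,1,1]}'
```

```text
time: 10.35
tool_pos: [0.549, 0.2545, 0.223]
tool_rot: [[0.155, -0.988, 0.0], [-0.988, -0.155, 0.0], [-0.0, -0.001, -1.0]]
ft_force: [-2.6, -1.2, 6.0]
finger_gap: 0.0239
```

On the floor (force changed by +8 N). Releasing and retreating to a viewpoint over the case.

```bash
python3 -m pendant '{"delta_pos":[[0,0,0],[0,0,0],[0,0,0],[0,0,-20],[0,0,-40],[0,0,-40],[0,0,-40],[0,0,-40],[0,0,0]],"angular":[[0,0,0],[0,0,0],[0,0,0],[0,0,0],[0,0,0],[0,0,0],[0,0,0],[0,0,0],[0,0,0]],"jaw":[0.2,-0.5,-1,-1,-1,-1,-1,-1,-1]}'
python3 - <<'E'
from h import *
state(); grab('wrist','w3'); grab('side','e2')
for t in ('w3','e2'):
    p,d,P=cloud(t); X,Y,Z=P[...,0],P[...,1],P[...,2]
    m=((d>0)&(abs(X-.549)<.025)&(abs(Y-.2545)<.025)&(Z>.07)&(Z<.13)).astype(np.uint8)
    if m.sum()>30: print(t,m.sum(),cv2.minAreaRect(P[m>0][:,:2].astype(np.float32)*1000),'top z',np.percentile(Z[m>0],[10,50,90]))
    m=(d>0)&(abs(X-.53)<.012)&(abs(Y-.386)<.012)&(Z>.05); 
    if m.sum()>5: print('blue top',np.median(P[m],0))
# next: hover behind the square, upright, over the stock side
p,R=plan([.53,.15,.26],rotA(180))
p,R=plan([.53,-.10,.26],rotA(165),p0=p,R0=R)
E
```

```text
time: 11.48
tool_pos: [0.5497, 0.2547, 0.406]
tool_rot: [[0.155, -0.988, 0.005], [-0.988, -0.155, 0.004], [-0.003, -0.006, -1.0]]
ft_force: [-0.5, -0.2, 0.9]
finger_gap: 0.0872
t 11.475 pos [0.5497 0.2547 0.406 ] q [ 43.3  13.9  -8.5   0.1 -67.2 -34.5] F [-0.5 -0.2  0.9] gap 0.08721646374912326
[[ 0.1549 -0.9879  0.0054]
 [-0.9879 -0.1548  0.0038]
 [-0.0029 -0.0059 -1.    ]]
w3 636 ((549.9449462890625, 253.69497680664062), (24.269678115844727, 24.63216781616211), 8.965498924255371) top z [0.08282055 0.08529618 0.08626641]
blue top [0.53113768 0.38437975 0.0651993 ]
e2 205 ((549.53564453125, 254.4481201171875), (25.169784545898438, 25.205856323242188), 8.578266143798828) top z [0.0742851  0.08412086 0.08629669]
blue top [0.52682007 0.38582788 0.06459793]
rows 3 delta [34.0, 9.8, -5.6] ang [-0.0001, 0.0002, 0.0516] target TCP [0.53  0.15  0.419]
rows 6 delta [41.5, -4.5, -0.0] ang [0.0, 0.0, 0.0436] target TCP [ 0.53  -0.1    0.419]
```

View pics/e2.png

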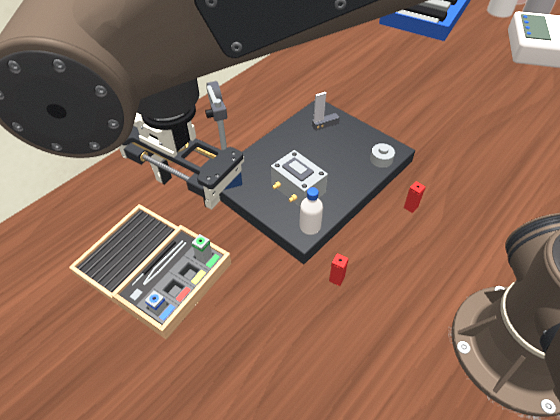

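The setting block is home in the green pocket at (200,242): its top is at 85 mm, which is the 15 mm floor plus 70 mm. Both views agree on this. Next is the square, approached from behind and leaning back 35°.

```bash
python3 -m pendant '{"delta_pos":[[34,9.8,-5.6],[34,9.8,-5.6],[34,9.8,-5.6],[41.5,-4.5,0],[41.5,-4.5,0],[41.5,-4.5,0],[41.5,-4.5,0],[41.5,-4.5,0],[41.5,-4.5,0],[0,0,0]],"angular":[[0,0,0.0516],[0,0,0.0516],[0,0,0.0516],[0,0,0.0436],[0,0,0.0436],[0,0,0.0436],[0,0,0.0436],[0,0,0.0436],[0,0,0.0436],[0,0,0]],"jaw":[-1,-1,-1,-1,-1,-1,-1,-1,-1,-1]}'
python3 - <<'E'
from h import *
state()
xs=np.array([np.cos(np.radians(65.6)),np.sin(np.radians(65.6)),0]); O=np.array([.6145,-.1718,.05])
R=rotA(155.6,35); g=O-.050*xs+[0,0,.023]; print('z',R[:,2],'x',R[:,0],'grasp',g)
p,_=plan(g-.11*R[:,2],R); plan(g,R,p0=p,R0=R)
E
```

```text
time: 12.82
tool_pos: [0.5294, -0.1019, 0.4174]
tool_rot: [[-0.262, -0.965, -0.003], [-0.965, 0.262, -0.0], [0.001, 0.003, -1.0]]
ft_force: [-0.8, 0.1, -0.5]
finger_gap: 0.0877
t 12.825 pos [ 0.5294 -0.1019  0.4174] q [  9.9   7.3 -15.3  -0.  -67.6 -25.1] F [-0.8  0.1 -0.5] gap 0.08767776509333541
[[-2.619e-01 -9.651e-01 -2.800e-03]
 [-9.651e-01  2.619e-01 -4.000e-04]
 [ 1.100e-03  2.600e-03 -1.000e+00]]
z [ 0.23694697  0.52234669 -0.81915204] x [-0.33839534 -0.74598838 -0.57357644] grasp [ 0.59384478 -0.21733418  0.073     ]
rows 7 delta [38.6, -11.8, 8.4] ang [0.0074, -0.0873, 0.0221] target TCP [ 0.5301 -0.3578  0.2934]
rows 3 delta [0.0, -0.0, 36.7] ang [0.0, 0.0, 0.0] target TCP [ 0.5562 -0.3004  0.2032]
```

```bash
python3 -m pendant '{"delta_pos":[[38.6,-11.8,8.4],[38.6,-11.8,8.4],[38.6,-11.8,8.4],[38.6,-11.8,8.4],[38.6,-11.8,8.4],[38.6,-11.8,8.4],[38.6,-11.8,8.4],[0,0,0],[0,0,0]],"angular":[[0.0074,-0.0873,0.0221],[0.0074,-0.0873,0.0221],[0.0074,-0.0873,0.0221],[0.0074,-0.0873,0.0221],[0.0074,-0.0873,0.0221],[0.0074,-0.0873,0.0221],[0.0074,-0.0873,0.0221],[0,0,0],[0,0,0]],"jaw":[-1,-1,-1,-1,-1,-1,-1,-1,-1]}'
python3 - <<'E'
from h import *
state(); grab('wrist','w4')
p,d,P=cloud('w4'); ok=d>0; X,Y,Z=P[...,0],P[...,1],P[...,2]
for zl,zh,a in ((.066,.0735,'stock'),(.08,.155,'blade')):
    m=(ok&(Z>zl)&(Z<zh)&(abs(X-.605)<.06)&(abs(Y+.19)<.06)).astype(np.uint8)
    n,l,st,c=cv2.connectedComponentsWithStats(m)
    for i in range(1,n):
        if st[i,4]>=60: r=cv2.minAreaRect(P[l==i][:,:2].astype(np.float32)*1000); print(a,st[i,4],np.round(c[i]),np.round(r[0],1),np.round(r[1],1),round(r[2],1),np.median(Z[l==i]))
xs=np.array([np.cos(np.radians(65.6)),np.sin(np.radians(65.6)),0]); O=np.array([.6145,-.1718,.05])
R=rotA(155.6,35); g=O-.050*xs+[0,0,.023]
plan(g,R)
E
```

```text
time: 13.95
tool_pos: [0.5322, -0.3555, 0.294]
tool_rot: [[-0.335, -0.912, 0.236], [-0.747, 0.409, 0.524], [-0.575, -0.001, -0.818]]
ft_force: [0.7, 0.3, 0.1]
finger_gap: 0.0875
t 13.95 pos [ 0.5322 -0.3555  0.294 ] q [-30.1  26.1   3.8 -36.3 -75.1  17.9] F [0.7 0.3 0.1] gap 0.08753777202139558
[[-0.3346 -0.9123  0.236 ]
 [-0.747   0.4094  0.5238]
 [-0.5745 -0.001  -0.8185]]
stock 1106 [281. 211.] [ 601.1 -202.7] [66.2 20. ] 65.9 0.07103524714212303
blade 179 [280. 246.] [ 604.4 -195.8] [2.9 4.4] 62.8 0.09557812849347208
blade 188 [281. 304.] [ 606.6 -190. ] [14.9  4.5] 65.8 0.1464358561578285
rows 3 delta [1.3, 0.3, 36.4] ang [0.0003, 0.0004, 0.0019] target TCP [ 0.5562 -0.3004  0.2032]
```

View pics/w4.png

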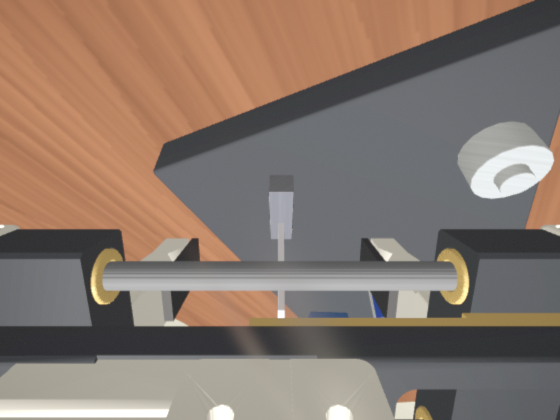

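The wrist view shows the stock at (281,205) and the blade at (281,270), centred between the fingers. Going down along the tool axis.

```bash
python3 -m pendant '{"delta_pos":[[1.3,0.3,30],[1.3,0.3,30],[1.3,0.3,25],[0,0,15],[0,0,5],[0,0,0],[0,0,0]],"angular":[[0,0.0004,0.002],[0,0.0004,0.002],[0,0.0004,0.002],[0,0,0],[0,0,0],[0,0,0],[0,0,0]],"jaw":[-1,-1,-1,-1,-1,-1,-1]}'
python3 - <<'E'
from h import *
s=state(); R=np.array(s['tool_rot']); p=np.array(s['tool_pos']); print('grasp',p+.159*R[:,2],'tip',p+.178*R[:,2])
xs=np.array([np.cos(np.radians(65.7)),np.sin(np.radians(65.7)),0]); O=np.array([.6145,-.1722,.05])
print('sq-frame grasp', (p+.159*R[:,2]-O)@np.c_[xs,[-xs[1],xs[0],0],[0,0,1]])
grab('scene','s2'); grab('side','e3')
a=cv2.imread('pics/s2.png')[90:230,110:290]; b=cv2.imread('pics/e3.png')[60:200,250:430]
cv2.imwrite('pics/c2.png',cv2.resize(np.hstack([a,b]),None,fx=2.2,fy=2.2,interpolation=cv2.INTER_CUBIC))
E
```

```text
time: 14.88
tool_pos: [0.555, -0.304, 0.2075]
tool_rot: [[-0.339, -0.91, 0.238], [-0.746, 0.414, 0.522], [-0.574, -0.001, -0.819]]
ft_force: [-0.6, -0.1, 0.2]
finger_gap: 0.0877
t 14.875 pos [ 0.555  -0.304   0.2075] q [-25.6  30.3  -1.4 -39.2 -65.1  20.4] F [-0.6 -0.1  0.2] gap 0.08765636431409246
[[-3.387e-01 -9.103e-01  2.382e-01]
 [-7.457e-01  4.140e-01  5.221e-01]
 [-5.738e-01 -8.000e-04 -8.190e-01]]
grasp [ 0.59285305 -0.22094727  0.07731149] tip [ 0.59737798 -0.21102802  0.06175085]
sq-frame grasp [-0.05333645 -0.0003311   0.02731149]
```

View pics/c2.png

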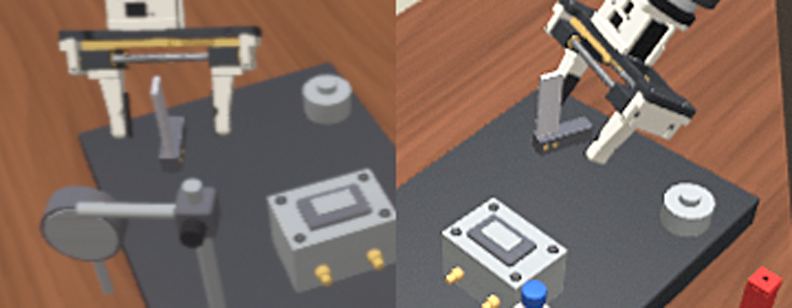

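```bash
python3 -m pendant '{"delta_pos":[[0,0.3,4.5],[0,0,0],[0,0,0],[0,0,0],[0,0,0],[0,0,0],[0,0,0],[0,0,0]],"angular":[[0,0,0],[0,0,0],[0,0,0],[0,0,0],[0,0,0],[0,0,0],[0,0,0],[0,0,0]],"jaw":[0,0.2,0.4,0.5,1,1,1,1]}'
```

```text
time: 15.98
tool_pos: [0.5556, -0.301, 0.2029]
tool_rot: [[-0.339, -0.91, 0.237], [-0.745, 0.414, 0.523], [-0.574, 0.001, -0.819]]
ft_force: [0.5, -0.2, 0.6]
finger_gap: 0.0195
```

Gripped the stock (gap 19.5 mm). Lifting gently, then checking how it hangs.

```bash
python3 -m pendant '{"delta_pos":[[-1.7,0,-2.5],[-2.9,0,-4.1],[-2.9,0,-4.1],[-2.9,0,-4.1],[0,0,0],[0,0,0]],"angular":[[0,0,0],[0,0,0],[0,0,0],[0,0,0],[0,0,0],[0,0,0]],"jaw":[1,1,1,1,1,1]}'
cat > m3.py <<'E'
from h import *
def sq(t,zs,ctr,cam='wrist'):
    "square from camera cloud: stock top about zs"
    if not __import__('os').path.exists(f'pics/{t}.npz'): grab(cam,t)
    p,d,P=cloud(t); ok=d>0; X,Y,Z=P[...,0],P[...,1],P[...,2]; r0=np.hypot(X-ctr[0],Y-ctr[1])<.06
    m=(ok&r0&(abs(Z-zs)<.0055)).astype(np.uint8); n,l,st,c=cv2.connectedComponentsWithStats(m); i=1+np.argmax(st[1:,4]); q=P[l==i]
    r=cv2.minAreaRect(q[:,:2].astype(np.float32)*1000); print('stock',len(q),np.round(r[0],1),np.round(r[1],1),round(r[2],2),'zmed',np.median(q[:,2]))
    yaw=np.radians(r[2]); xs=np.array([np.cos(yaw),np.sin(yaw)])
    if r[1][0]<r[1][1]: xs=np.array([-xs[1],xs[0]])
    if xs[1]<0: xs=-xs
    u=q[:,:2]@xs; k=np.polyfit(u-u.mean(),q[:,2],1); print('pitch deg',np.degrees(np.arctan(k[0])),'yaw',np.degrees(np.arctan2(xs[1],xs[0])),'front end u',np.percentile(u,99.5)-np.array(ctr)@xs)
    O=np.array(r[0])/1000+xs*.033; print('origin',np.round(O,4)); return O,xs
E
python3 - <<'E'
from m3 import *
s=state(); sq('w4',.071,(.601,-.2025)); O,xs=sq('w5',.082,(.601,-.2025))
sq('w1',.0713,(.601,-.2025))
E
```

```text
time: 16.73
tool_pos: [0.5556, -0.301, 0.221]
tool_rot: [[-0.339, -0.91, 0.237], [-0.745, 0.414, 0.523], [-0.574, 0.001, -0.819]]
ft_force: [0.8, -0.6, -3.5]
finger_gap: 0.0197
t 16.725 pos [ 0.5556 -0.301   0.221 ] q [-25.3  29.3  -1.2 -38.9 -66.   19.3] F [ 0.8 -0.6 -3.5] gap 0.019745655527677024
[[-3.394e-01 -9.103e-01  2.371e-01]
 [-7.452e-01  4.140e-01  5.228e-01]
 [-5.741e-01  7.000e-04 -8.188e-01]]
stock 1131 [ 601.1 -202.7] [66.2 20. ] 65.92 zmed 0.07103755704067993
pitch deg 1.322712694427573 yaw 65.92022705078125 front end u 0.032056153971961265
origin [ 0.6145 -0.1725]
stock 1317 [ 590.7 -226.4] [15.8 45.6] 66.24 zmed 0.08230888712561898
pitch deg -0.17290541229519812 yaw 156.23517608642578 front end u 0.021798407347491278
origin [ 0.5605 -0.2131]
stock 1088 [ 601. -202.] [66.  20.7] 65.55 zmed 0.0713365317771282
pitch deg 0.18630841210431356 yaw 65.5451889038086 front end u 0.03252470110670462
origin [ 0.6146 -0.172 ]
```

Run:
```python
from m3 import *
try: sq('w5',.089,(.601,-.2025))
except Exception as e: print(e)
grab('scene','s3'); grab('side','e4')
p,d,P=cloud('w5'); X,Y,Z=P[...,0],P[...,1],P[...,2]
print('w5 col281 rows180-340', [(r,*np.round(P[r,281]*1000).astype(int)) for r in range(160,330,8)])
for t in ('s3','e4'):
    p,d,P=cloud(t); X,Y,Z=P[...,0],P[...,1],P[...,2]
    xs=np.array([np.cos(np.radians(65.7)),np.sin(np.radians(65.7))]); u=(X-.6145)*xs[0]+(Y+.1722)*xs[1]; v=-(X-.6145)*xs[1]+(Y+.1722)*xs[0]
    for z0 in (.10,.11,.12,.13,.14,.15,.16):
        m=(d>0)&(abs(Z-z0)<.005)&(abs(v)<.008)&(abs(u+.013)<.025)
        if m.sum()>5: print(t,z0,m.sum(),'u',np.round(np.percentile(u[m],[2,98])*1000,1),'v',round(float(np.median(v[m]))*1000,1))
    m=(d>0)&(abs(v)<.008)&(abs(u+.013)<.025); print('top',np.percentile(Z[m],99))
```

```text
stock 1483 [ 590.  -227.6] [12.7 43.2] 65.03 zmed 0.08868407642613142
pitch deg 0.08254280644622998 yaw 155.0312042236328 front end u 0.02004173414267474
origin [ 0.5601 -0.2137]
w5 col281 rows180-340 [(160, np.int64(579), np.int64(-250), np.int64(51)), (168, np.int64(581), np.int64(-245), np.int64(51)), (176, np.int64(584), np.int64(-240), np.int64(51)), (184, np.int64(586), np.int64(-235), np.int64(52)), (192, np.int64(588), np.int64(-229), np.int64(51)), (200, np.int64(591), np.int64(-223), np.int64(51)), (208, np.int64(594), np.int64(-217), np.int64(51)), (216, np.int64(588), np.int64(-231), np.int64(70)), (224, np.int64(588), np.int64(-231), np.int64(75)), (232, np.int64(587), np.int64(-232), np.int64(80)), (240, np.int64(588), np.int64(-231), np.int64(84)), (248, np.int64(588), np.int64(-231), np.int64(89)), (256, np.int64(590), np.int64(-226), np.int64(90)), (264, np.int64(569), np.int64(-274), np.int64(124)), (272, np.int64(569), np.int64(-274), np.int64(126)), (280, np.int64(569), np.int64(-273), np.int64(128)), (288, np.int64(570), np.int64(-271), np.int64(130)), (296, np.int64(604), np.int64(-195), np.int64(94)), (304, np.int64(604), np.int64(-196), np.int64(99)), (312, np.int64(604), np.int64(-195), np.int64(103)), (320, np.int64(569), np.int64(-274), np.int64(139)), (328, np.int64(566), np.int64(-279), np.int64(143))]
s3 0.1 15 u [-21.    2.1] v 3.5
s3 0.11 20 u [-21.2   3. ] v 3.4
s3 0.12 20 u [-22.1   3. ] v 3.2
s3 0.13 18 u [-22.1   2.9] v 3.4
s3 0.14 20 u [-21.2   1.9] v 3.2
s3 0.15 24 u [-21.6   2.4] v 3.3
s3 0.16 20 u [-22.    3.1] v 3.3
top 0.16826654485214798
e4 0.1 34 u [-24.3   1.2] v 1.1
e4 0.11 34 u [-24.    1.2] v 1.9
e4 0.12 41 u [-24.3   1.4] v 1.3
e4 0.13 34 u [-23.2   1.1] v 1.3
e4 0.14 36 u [-25.    0.6] v 1.2
e4 0.15 40 u [-24.    1.4] v 1.2
e4 0.16 41 u [-23.    0.9] v 1.0
top 0.1701468057828331
```

The square hangs level and vertical (blade edge at constant u over 60 mm height) and has not slipped. Planning the carry to 15 mm in front of the face.

```bash
cat >> m3.py <<'E'
F=np.array([.5115,-.0309]); FY=85.06; n=np.array([np.cos(np.radians(FY)),np.sin(np.radians(FY))])
def goto(o_t,gap,z,n_rows=None,lat=0.0):
    R=rotA(FY+90,35); t=np.array([-n[1],n[0]]); O=np.r_[F-gap*n+lat*t,z]; return plan(O-R@(o_t-np.array([0,0,.159])),R,n_rows)
E
python3 - <<'E'
from m3 import *
s=state(); R=np.array(s['tool_rot']); o_t=R.T@(np.array([.6145,-.1722,.068])-s['tool_pos']); np.save('ot.npy',o_t); print(o_t)
goto(o_t,.015,.068,6)
E
```

```text
t 16.875 pos [ 0.5556 -0.301   0.2208] q [-25.3  29.3  -1.2 -38.9 -66.   19.3] F [ 0.3 -0.4 -3.2] gap 0.01945665958145859
[[-0.3396 -0.9103  0.2368]
 [-0.7451  0.414   0.523 ]
 [-0.5741  0.0012 -0.8188]]
[-0.02825791 -0.00051593  0.20636511]
rows 6 delta [-12.8, 14.7, 9.0] ang [-0.0324, 0.0001, -0.0466] target TCP [ 0.4975 -0.1868  0.2208]
```

```bash
python3 -m pendant '{"delta_pos":[[-12.8,14.7,9],[-12.8,14.7,9],[-12.8,14.7,9],[-12.8,14.7,9],[-12.8,14.7,9],[-12.8,14.7,9],[0,0,0],[0,0,0]],"angular":[[-0.0324,0.0001,-0.0466],[-0.0324,0.0001,-0.0466],[-0.0324,0.0001,-0.0466],[-0.0324,0.0001,-0.0466],[-0.0324,0.0001,-0.0466],[-0.0324,0.0001,-0.0466],[0,0,0],[0,0,0]],"jaw":[1,1,1,1,1,1,1,1]}'
cat > m4.py <<'E'
from m3 import *
import sys
tag=sys.argv[1]
for cam in ('scene','side'):
    t=tag+cam; grab(cam,t); p,d,P=cloud(t); X,Y,Z=P[...,0],P[...,1],P[...,2]; ok=d>0
    u=(X-F[0])*n[0]+(Y-F[1])*n[1]; v=-(X-F[0])*n[1]+(Y-F[1])*n[0]
    m=ok&(Z>.127)&(Z<.165)&(abs(v)<.02)&(u>-.06)&(u<.02)&(u>-.045)
    b=P[m]; print(cam,'blade n',m.sum(),'u',np.round(np.percentile(u[m],[2,50,98])*1000,1),'v',np.round(np.percentile(v[m],[5,50,95])*1000,1),'yaw in face frame',np.degrees(np.polyfit(u[m],v[m],1)[0]) if m.sum()>20 else None,'top',np.percentile(Z[m],98) if m.sum() else None)
    # insert top near the blue edge
    m=ok&(abs(Z-.1105)<.004)&(abs(v)<.06)&(u>-.008)&(u<.075)
    r=cv2.minAreaRect(np.c_[u[m],v[m]].astype(np.float32)*1000); print('  insert top rect u,v',np.round(r[0],1),np.round(r[1],1),round(r[2],1),'u',np.round(np.percentile(u[m],[1,99])*1000,1),'v',np.round(np.percentile(v[m],[1,99])*1000,1))
E
python3 - <<'E'
from m3 import *
s=state(); goto(np.load('ot.npy'),.015,.068,1); goto(np.load('ot.npy'),.015,.052,1)
E
python3 m4.py a
python3 - <<'E'
import cv2,numpy as np
a=cv2.imread('pics/ascene.png')[90:250,180:340]; b=cv2.imread('pics/aside.png')[70:230,240:400]
cv2.imwrite('pics/c3.png',cv2.resize(np.hstack([a,b]),None,fx=2.5,fy=2.5,interpolation=cv2.INTER_CUBIC))
E
```

```text
time: 17.88
tool_pos: [0.4978, -0.1865, 0.2211]
tool_rot: [[-0.069, -0.996, 0.05], [-0.816, 0.086, 0.571], [-0.573, -0.001, -0.819]]
ft_force: [0.3, -1.0, -2.7]
finger_gap: 0.0198
t 17.875 pos [ 0.4978 -0.1865  0.2211] q [-16.3  23.8 -11.7 -37.5 -67.4  30.2] F [ 0.3 -1.  -2.7] gap 0.019762959795528827
[[-0.0694 -0.9963  0.05  ]
 [-0.8165  0.0856  0.571 ]
 [-0.5732 -0.0012 -0.8194]]
rows 1 delta [0.4, 0.3, 0.0] ang [-0.0006, -0.0004, 0.0011] target TCP [ 0.4975 -0.1868  0.2208]
rows 1 delta [9.5, 0.3, 13.2] ang [-0.0006, -0.0004, 0.0011] target TCP [ 0.4975 -0.1868  0.2048]
scene blade n 91 u [-37.3 -17.3 -12.1] v [-2.2 -1.6  2.6] yaw in face frame 6.192487420617819 top 0.16464314522325624
  insert top rect u,v [37.1  1. ] [72.2 99.7] 0.0 u [ 2.6 72.7] v [-48.5  50.1]
side blade n 129 u [-39.9 -24.5 -13.3] v [-1.8  0.9  2.4] yaw in face frame -2.6852679704833666 top 0.16409807064559223
  insert top rect u,v [36. -1.] [ 72.6 102.8] 0.1 u [ 1.1 71.3] v [-49.8  50. ]
```

View pics/c3.png

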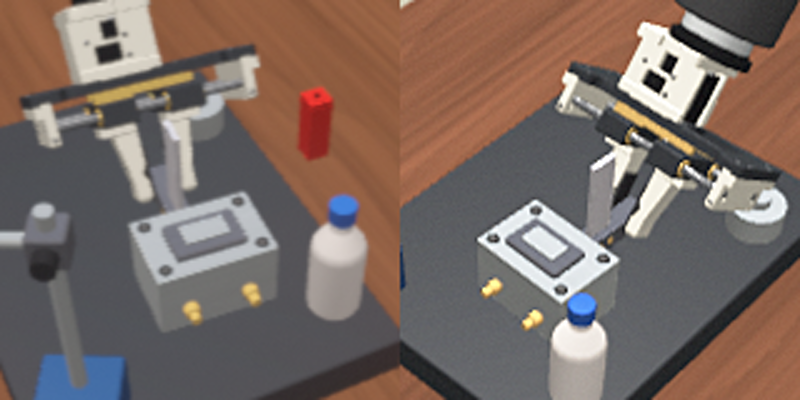

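The blade stands about 15 mm in front of the face, centred and square to it. Both cameras put the gap at 14.5 mm, and the top edge of the insert agrees with the measured face direction. Lowering to about 1.6 mm above the plate, then advancing.

```bash
python3 -m pendant '{"delta_pos":[[3.3,0.3,4.5],[3.3,0,4.5],[2.9,0,4.3],[-3.3,0,2.3],[-3.3,0,2.3],[-1.6,0,1.1],[0,0,0],[0,0,0]],"angular":[[-0.0006,-0.0004,0.001],[0,0,0],[0,0,0],[0,0,0],[0,0,0],[0,0,0],[0,0,0],[0,0,0]],"jaw":[1,1,1,1,1,1,1,1]}' && python3 -m pendant '{"delta_pos":[[-0.8,0,0.57],[-0.8,0,0.57],[0,0,0],[0,0,0]],"angular":[[0,0,0],[0,0,0],[0,0,0],[0,0,0]],"jaw":[1,1,1,1]}'
```

```text
time: 18.98
tool_pos: [0.4983, -0.1768, 0.2047]
tool_rot: [[-0.071, -0.996, 0.049], [-0.816, 0.086, 0.572], [-0.574, 0.0, -0.819]]
ft_force: [-0.0, -0.5, -2.9]
finger_gap: 0.0199
time: 19.48
tool_pos: [0.4984, -0.1749, 0.2045]
tool_rot: [[-0.071, -0.996, 0.049], [-0.816, 0.087, 0.572], [-0.574, 0.001, -0.819]]
ft_force: [-0.1, -0.4, -3.0]
finger_gap: 0.0198
```

```bash
python3 - <<'E'
from m3 import *
s=state(); goto(np.load('ot.npy'),0,.0515,1)
E
python3 m4.py b
```

```text
t 19.475 pos [ 0.4984 -0.1749  0.2045] q [-15.3  24.8 -12.7 -38.4 -65.4  30.8] F [-0.1 -0.4 -3. ] gap 0.019832966189044572
[[-7.130e-02 -9.962e-01  4.920e-02]
 [-8.158e-01  8.660e-02  5.718e-01]
 [-5.739e-01  6.000e-04 -8.189e-01]]
rows 1 delta [-2.4, -0.1, 1.9] ang [0.0002, 0.0004, -0.0008] target TCP [ 0.4988 -0.1718  0.2043]
scene blade n 81 u [-26.7  -9.5  -0.6] v [-1.6 -0.6  3.1] yaw in face frame 3.4036022371425845 top 0.15246597184061578
  insert top rect u,v [32.6  0.9] [100.5  80.5] 88.9 u [ 0.9 72.6] v [-48.5  49.9]
side blade n 111 u [-28.7 -13.1  -1.9] v [-2.2  1.4  3.1] yaw in face frame -1.5208920164536914 top 0.1549413265417122
  insert top rect u,v [32.9 -0. ] [ 78.4 101.6] 1.0 u [-0.9 71.1] v [-49.4  50.2]
```

```bash
python3 -m pendant '{"delta_pos":[[-0.6,0,0.4],[-0.6,0,0.4],[-0.4,0,0.3],[0,0,0],[0,0,0]],"angular":[[0,0,0],[0,0,0],[0,0,0],[0,0,0],[0,0,0]],"jaw":[1,1,1,1,1]}' && python3 -m pendant '{"delta_pos":[[-0.33,0,0.23],[0,0,0],[0,0,0]],"angular":[[0,0,0],[0,0,0],[0,0,0]],"jaw":[1,1,1]}'
```

```text
time: 20.2
tool_pos: [0.4986, -0.1729, 0.2045]
tool_rot: [[-0.071, -0.996, 0.049], [-0.816, 0.087, 0.572], [-0.574, 0.001, -0.819]]
ft_force: [-0.5, 0.1, -3.3]
finger_gap: 0.0193
time: 20.58
tool_pos: [0.4986, -0.1725, 0.2046]
tool_rot: [[-0.071, -0.996, 0.049], [-0.816, 0.087, 0.572], [-0.574, 0.001, -0.819]]
ft_force: [0.4, 0.6, -2.7]
finger_gap: 0.0197
```

```bash
python3 -m pendant '{"delta_pos":[[-0.33,0,0.23],[0,0,0],[0,0,0]],"angular":[[0,0,0],[0,0,0],[0,0,0]],"jaw":[1,1,1]}' | grep -E "pos|force"; python3 -m pendant '{"delta_pos":[[-0.25,0,0.17],[0,0,0],[0,0,0]],"angular":[[0,0,0],[0,0,0],[0,0,0]],"jaw":[1,1,1]}'| grep -E "pos|force"
```

```text
tool_pos: [0.4986, -0.1721, 0.2046]
ft_force: [0.1, -0.4, -2.2]
tool_pos: [0.4987, -0.1718, 0.2046]
ft_force: [1.1, -0.6, -3.3]
```

```bash
python3 -m pendant '{"delta_pos":[[-0.25,0,0.17],[0,0,0],[0,0,0]],"angular":[[0,0,0],[0,0,0],[0,0,0]],"jaw":[1,1,1]}' | grep -E "pos|force"; python3 -m pendant '{"delta_pos":[[-0.25,0,0.17],[0,0,0],[0,0,0]],"angular":[[0,0,0],[0,0,0],[0,0,0]],"jaw":[1,1,1]}'| grep -E "pos|force"
```

```text
tool_pos: [0.4987, -0.1716, 0.2045]
ft_force: [0.3, 0.1, -2.6]
tool_pos: [0.4987, -0.1715, 0.2046]
ft_force: [-0.9, -3.3, -3.2]
```

Contact with the face (−3.3 N, arm held back about 0.15 mm). Easing by a hair and lowering onto the plate.

```bash
python3 -m pendant '{"delta_pos":[[0.08,0,-0.06],[0.35,0,0.5],[0.35,0,0.5],[0,0,0],[0,0,0]],"angular":[[0,0,0],[0,0,0],[0,0,0],[0,0,0],[0,0,0]],"jaw":[1,1,1,1,1]}' | grep -E "pos|force"; python3 -m pendant '{"delta_pos":[[0.17,0,0.25],[0,0,0],[0,0,0]],"angular":[[0,0,0],[0,0,0],[0,0,0]],"jaw":[1,1,1]}'| grep -E "pos|force"; python3 -m pendant '{"delta_pos":[[0.17,0,0.25],[0,0,0],[0,0,0]],"angular":[[0,0,0],[0,0,0],[0,0,0]],"jaw":[1,1,1]}'| grep -E "pos|force"
```

```text
tool_pos: [0.4989, -0.1715, 0.2036]
ft_force: [-0.1, -4.8, -0.1]
tool_pos: [0.4989, -0.1715, 0.2033]
ft_force: [-0.9, -4.6, 0.6]
tool_pos: [0.4989, -0.1715, 0.203]
ft_force: [-1.5, -4.8, 0.2]
```

```bash
python3 -m pendant '{"delta_pos":[[0.16,0,-0.11],[0,0,0],[0,0,0]],"angular":[[0,0,0],[0,0,0],[0,0,0]],"jaw":[1,1,1]}'| grep -E "pos|force"; python3 -m pendant '{"delta_pos":[[0.17,0,0.25],[0,0,0],[0,0,0]],"angular":[[0,0,0],[0,0,0],[0,0,0]],"jaw":[1,1,1]}'| grep -E "pos|force"; python3 m4.py c
```

```text
tool_pos: [0.4989, -0.1716, 0.2029]
ft_force: [-0.6, -4.6, 0.4]
tool_pos: [0.4989, -0.1716, 0.2029]
ft_force: [-1.6, -6.1, 5.1]
scene blade n 80 u [-22.3  -5.9   3.1] v [-2.  -1.1  2.9] yaw in face frame 3.266549288965582 top 0.15143671955229046
  insert top rect u,v [35.8  1. ] [ 75.9 100.8] 0.8 u [ 2.  72.7] v [-48.7  50. ]
side blade n 105 u [-24.9 -10.4   0.7] v [-2.5  1.   3.1] yaw in face frame -0.7163014267577423 top 0.1524405116467008
  insert top rect u,v [33.4 -0.4] [102.6  78.4] 89.2 u [ 0.3 71.5] v [-49.3  50. ]
```

Landed on the plate (vertical force up 8 N); the insert is unmoved in both views. Relaxing the stored force before letting go.

```bash
python3 -m pendant '{"delta_pos":[[0,0,-0.3],[0,0,0],[0,0,0]],"angular":[[0,0,0],[0,0,0],[0,0,0]],"jaw":[1,1,1]}'| grep -E "pos|force"; python3 -m pendant '{"delta_pos":[[0.08,0,-0.06],[0,0,0],[0,0,0]],"angular":[[0,0,0],[0,0,0],[0,0,0]],"jaw":[1,1,1]}'| grep -E "pos|force"
```

```text
tool_pos: [0.4989, -0.1716, 0.2029]
ft_force: [0.6, -4.0, 3.9]
tool_pos: [0.4989, -0.1716, 0.2028]
ft_force: [1.6, -2.4, 5.7]
```

```bash
python3 -m pendant '{"delta_pos":[[0,0,0],[0,0,0],[0,0,0]],"angular":[[0,0,0],[0,0,0],[0,0,0]],"jaw":[0.5,0.4,0.35]}'; python3 m4.py d
```

```text
time: 25.42
tool_pos: [0.4982, -0.1715, 0.2022]
tool_rot: [[-0.072, -0.996, 0.048], [-0.815, 0.086, 0.572], [-0.574, 0.002, -0.819]]
ft_force: [-0.5, 0.2, 0.9]
finger_gap: 0.0282
scene blade n 79 u [-22.7  -5.9   3.4] v [-2.1 -1.2  2.9] yaw in face frame 3.109892870896919 top 0.15147374506386743
  insert top rect u,v [33.1  1. ] [100.1  80.7] 89.8 u [ 1.7 72.5] v [-48.5  50.2]
side blade n 103 u [-25.4 -10.4   0.6] v [-2.7  0.9  2.6] yaw in face frame -1.1046827753969586 top 0.1529317928259912
  insert top rect u,v [32.2  0.1] [103.5  78.6] 89.8 u [-0.5 70.9] v [-49.8  50.4]
```

```bash
python3 -m pendant '{"delta_pos":[[0,0,0],[0,0,0],[0,0,-10],[0,0,-25],[0,0,-40],[0,0,-50],[0,0,-50],[0,0,0]],"angular":[[0,0,0],[0,0,0],[0,0,0],[0,0,0],[0,0,0],[0,0,0],[0,0,0],[0,0,0]],"jaw":[-0.3,-0.6,-0.6,-0.6,-0.6,-0.6,-0.6,-0.6]}'
python3 - <<'E'
from h import *
s=state(); plan([.5,-.15,.27],rotA(175))
E
```

```text
time: 26.52
tool_pos: [0.4902, -0.2743, 0.3501]
tool_rot: [[-0.069, -0.996, 0.055], [-0.818, 0.088, 0.568], [-0.571, -0.006, -0.821]]
ft_force: [-0.2, 0.6, -0.2]
finger_gap: 0.0703
t 26.525 pos [ 0.4902 -0.2743  0.3501] q [-23.9  18.8  -0.8 -33.  -83.9  26.5] F [-0.2  0.6 -0.2] gap 0.07026383615910271
[[-0.0693 -0.9961  0.0551]
 [-0.8181  0.0884  0.5682]
 [-0.5708 -0.0057 -0.821 ]]
rows 5 delta [-29.4, 0.2, -5.9] ang [-0.0012, 0.1215, 0.0001] target TCP [ 0.5   -0.15   0.429]
```

```bash
python3 -m pendant '{"delta_pos":[[-29.4,0.2,-5.9],[-29.4,0.2,-5.9],[-29.4,0.2,-5.9],[-29.4,0.2,-5.9],[-29.4,0.2,-5.9],[0,0,0],[0,0,0]],"angular":[[-0.001,0.1215,0],[-0.001,0.1215,0],[-0.001,0.1215,0],[-0.001,0.1215,0],[-0.001,0.1215,0],[0,0,0],[0,0,0]],"jaw":[-1,-1,-1,-1,-1,-1,-1]}' | grep -E "time|pos|force"
python3 - <<'E'
from m3 import *
grab('wrist','w6'); grab('side','e6'); grab('scene','s6')
p,d,P=cloud('w6'); ok=d>0; X,Y,Z=P[...,0],P[...,1],P[...,2]
u=(X-F[0])*n[0]+(Y-F[1])*n[1]; v=-(X-F[0])*n[1]+(Y-F[1])*n[0]
hsv=cv2.cvtColor(p,cv2.COLOR_RGB2HSV).astype(int); b=ok&(hsv[...,0]>105)&(hsv[...,0]<130)&(hsv[...,1]>120)&(Z>.055)&(Z<.106)&(abs(v)<.052)&(abs(u)<.012)&(abs(v)>.006)
k=np.polyfit(v[b],u[b],1); print('face n',b.sum(),'u at v=0 mm',k[1]*1000,'slope deg',np.degrees(k[0]),'v range',np.percentile(v[b],[1,99])*1000)
m=ok&(Z>.14)&(Z<.156)&(abs(v)<.02)&(u>-.045)&(u<.02); r=cv2.minAreaRect(np.c_[u[m],v[m]].astype(np.float32)*1000); print('blade top u,v',r,'umax',np.percentile(u[m],[1,99])*1000,'z',np.median(Z[m]))
m=ok&(abs(Z-.071)<.004)&(abs(v)<.015)&(u>-.08)&(u<.01);r=cv2.minAreaRect(np.c_[u[m],v[m]].astype(np.float32)*1000); print('stock',m.sum(),r,'u',np.percentile(u[m],[1,99])*1000)
m=ok&(abs(Z-.121)<.004)&(u>.0)&(u<.09)&(abs(v)<.06);r=cv2.minAreaRect(np.c_[u[m],v[m]].astype(np.float32)*1000); print('core',r)
a=cv2.resize(cv2.imread('pics/w6.png')[60:320,150:410],(400,400)); c=cv2.resize(cv2.imread('pics/e6.png')[70:230,240:400],(400,400),interpolation=cv2.INTER_CUBIC)
cv2.imwrite('pics/c4.png',np.hstack([a,c]))
E
```

```text
time: 27.4
tool_pos: [0.4996, -0.1473, 0.425]
ft_force: [-0.1, -0.8, 0.4]
face n 363 u at v=0 mm 0.020159297771734405 slope deg 0.03328891148827283 v range [-45.89405178  -7.47843735]
blade top u,v ((-18.352767944335938, -0.6876510381698608), (3.8354036808013916, 15.890081405639648), 89.93695068359375) umax [-26.20976611 -10.65244926] z 0.15075551373435458
stock 514 ((-49.169761657714844, -0.3906822204589844), (19.89034652709961, 33.86842346191406), 89.98690795898438) u [-65.9257157  -32.44592294]
core ((0.0, 0.0), (0.0, 0.0), 0.0)
```

View pics/c4.png

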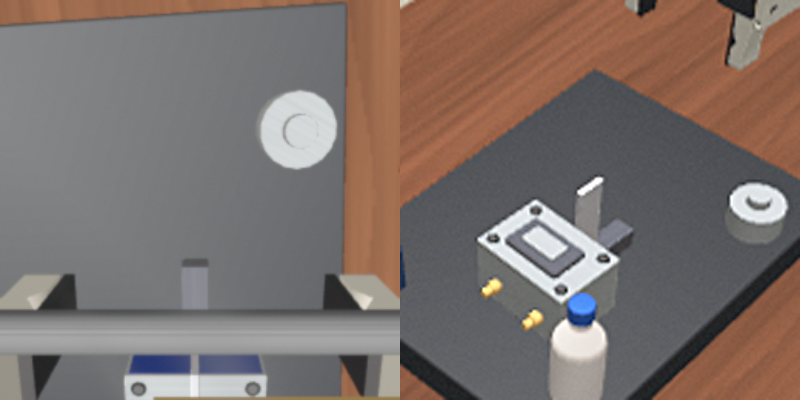

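The crops show the square standing upright, blade against the middle of the blue face and robot clear. In numbers, the stock's rear end is 65.9 mm from the face (its length is 66 mm), yaw error is about 0.05°, it is 0.5 mm off centre, and the face has moved 0.02 mm and turned 0.03°. Handing in.

```bash
python3 -c "
from h import *
state(); print(arm.sign_off())"
```

```text
t 27.55 pos [ 0.4998 -0.1485  0.4249] q [  4.9   5.4 -16.4  -0.3 -68.5  -9.8] F [-0.6 -0.5  0.2] gap 0.08766297306760663
[[-0.0868 -0.9962 -0.0056]
 [-0.9962  0.0868  0.005 ]
 [-0.0045  0.006  -1.    ]]
the job is handed in; nothing more can be done
None
```

Both parts of the job are done, in the order asked, and handed in at 27.6 s with the gripper open and clear of everything.

- **Setting block:** it is fully home in the green slot. I set it down until it touched the floor (about 8 N). Its top measured 85 mm, which is the 15 mm floor plus the 70 mm block, and two cameras agreed.
- **Square:** I held it by the stock only, brought it to light contact with the face (about 3 N, 6 N at most while setting down) and then lowered it onto the plate before letting go.
    - **Fit to the face:** the stock's rear end is 65.9 mm from the face, against its length of 66 mm, so it is flush to within what I could measure.
    - **Alignment:** it is square to the face within about 0.1° and 0.4–0.7 mm off the middle.
- **Insert:** it did not move; the face shifted 0.02 mm and turned 0.03° by the wrist camera.
- **Bystanders:** I went nowhere near the comparator, weight or cleaner, and the blue block was still in its pocket.

**Checks that failed or disagreed:**
- The scene and side cameras differed by about 2 mm in absolute position. Their blade yaw fits were also noisy, from −3° to +6°. I relied on the wrist camera and the contact forces instead.
- The last wrist view could not see the blade's outer edge, so flushness is inferred from the stock's rear end and the contact force.
- My first fit of the lifted square used the wrong height. The camera measurements I took instead showed it level.

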